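# Load the two tacking jigs with flanges, pipes and cap

## Task

Load both tacking jigs for the welder: on the thick mandrel stack the large flange flat on the seat, then the large pipe upright on the flange, then the end cap with its spigot inside the top of the pipe; on the thin mandrel stack the small flange flat on the seat, then the small pipe upright on it. Lower each part all the way down on its jig and let go there rather than dropping it from above. Leave the screw clamp, the chipping hammer and the wire brush where they lie.

Things in the scene. Friction and masses are not known exactly. Their poses are not given: they have to be found in the camera images.
- jig_thick: Fixed jig: teal plate 130 (x) x 110 x 10 mm, bolt heads and lug 6 mm high; in its middle a seat boss 50 mm wide, top 18 mm above the bench; on it the thick mandrel: upright, 32 mm diameter, top 58 mm above the bench, bullet nose over its last 18 mm (10 mm at the tip). Origin: mandrel axis at bench level, z up. The jigs may stand either way round, turned up to 20 degrees.
- jig_thin: Fixed jig: teal plate 130 (x) x 110 x 10 mm, bolt heads and lug 6 mm high; in its middle a seat boss 36 mm wide, top 18 mm above the bench; on it the thin mandrel: upright, 19 mm diameter, top 54 mm above the bench, bullet nose over its last 18 mm (10 mm at the tip). Origin: mandrel axis at bench level, z up. The jigs may stand either way round, turned up to 20 degrees.
- flange_large: Large flange: flat bare-steel ring, outside diameter 68, bore 38, thickness 12 mm, four small dark bolt holes, 0.16 to 0.32 kg. Lies flat on the bench. Origin: centre of its underside; z up along the bore.
- pipe_large: Large pipe: short bare-steel pipe stub, outside diameter 48, bore 38, height 44 mm, 0.16 to 0.33 kg. Stands on end. Origin: centre of its lower end; z along its axis. Seated on the large flange its lower end is 30 mm and its upper end 74 mm above the bench.
- cap: End cap: a solid bare-steel disc with no hole, diameter 56, 10 mm thick, with a round spigot 32 mm in diameter and 10 mm long under it (its end bevelled to 26 mm). Stands on its spigot. Origin: centre of the spigot's lower end; z up. Seated, the spigot is inside the upper end of the large pipe and the disc lies on the pipe's rim, origin 64 mm above the bench. 0.17 to 0.34 kg.
- flange_small: Small flange: flat bare-steel ring, outside diameter 54, bore 25, thickness 10 mm, four small dark bolt holes, 0.10 to 0.20 kg. Lies flat on the bench. Origin: centre of its underside; z up along the bore.
- pipe_small: Small pipe: short bare-steel pipe stub, outside diameter 34, bore 25, height 36 mm, 0.08 to 0.16 kg. Stands on end. Origin: centre of its lower end; z along its axis. Seated on the small flange its lower end is 28 mm and its upper end 64 mm above the bench.
- clamp: Screw clamp, loose, lying flat among the parts, not to be moved: blue C-shaped frame and steel screw, about 75 x 75 mm, 14 mm high. Origin: about the middle of its underside.
- hammer: Chipping hammer, loose, lying to one side, not to be moved: steel handle along its x from -137 to 90 mm, cross head at x = +100 mm reaching 75 mm to either side along its y; 25 mm high. Origin: on the bench under the middle of the handle.
- wire_brush: Wire brush, loose, lying bristles down to one side, not to be moved: wooden back 260 mm along its x, 28 mm wide, 31 mm high. Origin: centre of its underside.
Mind the look-alikes: they are no part of the job. Leave any blue or brown look-alike of the pipe_large alone.

How it is judged (in metres and radians):
At the end, for the whole second after the job is handed in: Flanges flat on their seats, pipes upright on them, cap spigot in the large pipe: heights within 3 mm, within 8 mm of the jig axis (cap: of the pipe axis), upright within 0.08 rad, at rest, let go; clamp, hammer and brush within 30 mm of where they lay (z of flange_large in the frame of jig_thick between 0.015 and 0.021 m and horizontal distance between each of flange_large, pipe_large and jig_thick below 0.008 m and angle between each of flange_large, pipe_large, cap, flange_small, pipe_small's own z axis and vertical below 0.08 rad and linear speed of each of flange_large, pipe_large, cap, flange_small, pipe_small below 0.02 m/s and z of pipe_large in the frame of jig_thick between 0.027 and 0.033 m and z of cap in the frame of jig_thick between 0.061 and 0.067 m and horizontal distance between cap and pipe_large below 0.008 m and z of flange_small in the frame of jig_thin between 0.015 and 0.021 m and horizontal distance between each of flange_small, pipe_small and jig_thin below 0.008 m and z of pipe_small in the frame of jig_thin between 0.025 and 0.031 m and distance of each of clamp, hammer, wire_brush from where it was at the start of the episode below 0.03 m); the robot touches nothing.
It fails at once if a part is dropped onto its jig: it moves faster than 0.65 m/s over the mandrel (a free fall of about 20 mm) ((horizontal distance between flange_large and jig_thick below 0.025 m and z of flange_large in the frame of jig_thick below 0.062 m and linear speed of flange_large above 0.65 m/s) or (horizontal distance between pipe_large and jig_thick below 0.025 m and z of pipe_large in the frame of jig_thick below 0.062 m and linear speed of pipe_large above 0.65 m/s) or (horizontal distance between cap and jig_thick below 0.025 m and z of cap in the frame of jig_thick below 0.09 m and linear speed of cap above 0.65 m/s) or (horizontal distance between flange_small and jig_thin below 0.025 m and z of flange_small in the frame of jig_thin below 0.062 m and linear speed of flange_small above 0.65 m/s) or (horizontal distance between pipe_small and jig_thin below 0.025 m and z of pipe_small in the frame of jig_thin below 0.062 m and linear speed of pipe_small above 0.65 m/s)).
It fails at once if the clamp, hammer or wire brush is shoved more than 30 mm from where it lay (distance of any of clamp, hammer, wire_brush from where it was at the start of the episode above 0.03 m).
It also fails if it takes over 112 s, if anything falls off the work surface, if the arm or the gripper's body presses on something with over 40 N, if the wrist force passes 120 N, or if a joint passes its speed limit or range.

## Robot

A 6-joint arm with a two-finger parallel gripper is mounted at the origin on the work surface. World frame = base frame: x ahead of the robot, y to its left, z up, the work surface at z = 0. Lengths are in m, angles in degrees, forces in N, time in s.
With the tool pointing down it reaches from about 0.325 to 0.85 m from the base axis. Payload 15.5 kg.
Tool frame: the origin (TCP) lies on the mounting face of the last link; the fingertips stand 191 mm ahead of it and the grasp point (between the pads) lies 172 mm ahead of it; z points along the fingers, y is the line along which they close (so a half turn about z gives the same grasp; the last joint's range is limited). The gripper opens to 91 mm and grips with 3 to 60 N. Pads are 32 mm wide; open, the fingers measure 118 mm over their backs; the gripper's body (76 mm by 178 mm) begins 60 mm behind the grasp point.
Start: joints at [64.143, 28.281, 77.091, -0, 74.628, -5.472], TCP at [0.218, 0.586, 0.405] pointing down, gripper open.
Joint ranges: [-166.48, 166.48], [-47.26, 123.95], [12.59, 153.08], [-70.14, 250.14], [6.76, 159.57], [-176.63, 176.63]. Speed limits (degrees/s): [108.29, 108.29, 147.25, 172.46, 172.46, 172.46].

## Interface

Orientations are given as a 3x3 rotation matrix whose columns are the frame's x, y, z axes.
In Python, from plant import * gives the robot as it stands.
- The arm moves only by the tool arm_command, never from a script. Its argument "motion" is one flat list of numbers, 7 for each row, row after row: the shift along the tool's x, y, z in m, then the turn, a rotation vector about the tool's x, y, z in rad, then the closure, from 0 (fully open) to 1 (shut). A call has 1 to 8 rows; each row shifts and turns the commanded pose from where the row before left it, along the tool's axes as they then stand; what a row does not reach is not made up. A row lasts 1/10 s, in which the tool goes at most 50 mm and 8.59 degrees, less where a joint would pass 70% of its speed; a pose out of reach is approached as far as the arm can. A call is refused whole if a number of a shift passes 0.05 or a number of a turn 0.15, either way. A call with a gripper value outside its range is refused whole. The fingers move at their own pace and stop on an object; "grip_force" is the grip in N (left out, the last holds). Time passes only in rows, so rows that do not move let the fingers close. It gives the time, the measured TCP pose, the force, the opening and the grip force at its end, in the units of the state.
- read_state(): the state, without advancing time (a new reading comes with each control period).
- get_image(name): name is "scene" or "top" or "wrist"; returns a dict with "img" (400x640x3 uint8, red, green, blue), "depth" (400x640 float32, m along the optical axis (not along the pixel's ray), 0 where there is no reading), "fx", "fy", "cx", "cy" (pixels), "camera_from_world" (4x4, takes a point from world to camera coordinates); the wrist camera has in their place "hand_eye" (4x4, takes a point from camera to tool coordinates, whose origin is the TCP and whose axes are the flange's). Camera axes: x right, y down, z forward; pixel columns grow to the right and rows downward; lengths in m; the calibration is good to about 2 mm. A picture is of the moment at which its call begins: read the wrist's pose just before it.
- sign_off(): hands the job in; it is judged then, once.
The state is a dict: "time": time; "joints": joint angles; "qvel": joint speeds; "joint_torque": joint torques, N m; "eef_pos": TCP position; "tool_rot": TCP orientation; "contact_force": force on the tool from outside, world axes, zero at the start; "torque": the same for the moment, N m; "gripper_width": finger opening in m; "gripper_force": force on a finger pad.
Only numpy, scipy, OpenCV 4.12 (cv2) and the standard library are available. Lean on these libraries where they do the work, as an engineer would, in place of code of your own. Each camera call takes 0.05 s, during which the arm holds its last target. There are 200 camera calls.

## Working session

There is one attempt and no reset: what is moved stays moved. The work goes in short steps, Python scripts to look and compute and a tool call to move; the robot and the scene stay as the last step left them, time stands still between calls to the robot, and variables do not carry over. Pictures are saved under pics/ and viewed, at most 15 in all, crops included, and the job is handed in when it is done.

Besides the shell and the picture viewer there is one more tool, called after "Request:" in YAML: its name, and indented under it one key for each argument. arm_command: Moves the arm, as the interface text tells. Its arguments: {"type":"object","properties":{"motion":{"type":"array"},"grip_force":{"type":"number"}},"required":["motion"]}

```bash
ls; mkdir -p pics; python3 - <<'E'
from plant import *
import cv2,numpy as np
s=read_state();print(s)
for n in("top","scene"):
    d=get_image(n);np.savez(n+".npz",**d);cv2.imwrite(f"pics/{n}0.png",d["img"][:,:,::-1])
    print(n,d["fx"],d["cx"],d["cy"],np.round(d["camera_from_world"],3).tolist(),(d["depth"]>0).mean())
E
```

```text
pics
{'time': 0.0, 'joints': array([ 6.41441679e+01,  2.83137746e+01,  7.71262725e+01, -1.07565974e-03,
        7.46277458e+01, -5.47330096e+00]), 'qvel': array([-0.06253155,  0.05308172,  0.04317181,  0.00764422,  0.05205323,
        0.08239857]), 'joint_torque': array([ 1.59152893e-03, -8.78803968e+01, -3.81875932e+01,  7.08211306e-02,
        5.28802222e-02, -1.07093397e-04]), 'eef_pos': array([0.21763216, 0.58573306, 0.40415525]), 'tool_rot': array([[-9.37389935e-01,  3.48281294e-01, -4.99716749e-04],
       [ 3.48281640e-01,  9.37389326e-01, -1.07265664e-03],
       [ 9.48429031e-05, -1.17953971e-03, -9.99999300e-01]]), 'contact_force': array([-0.42677172, -0.86860772,  0.01195174]), 'torque': array([ 0.02358044, -0.00365943, -0.03771443]), 'gripper_force': 0.0, 'gripper_width': 0.09143697541544352}
top 388.374962233534 321.0438278965375 197.4289830294517 [[-0.006, -1.0, -0.001, 0.021], [-0.987, 0.006, -0.16, 0.515], [0.16, -0.001, -0.987, 1.037], [0.0, 0.0, 0.0, 1.0]] 0.99609765625
scene 362.18518072342016 328.4444689427043 199.25163317625814 [[-0.402, 0.916, 0.018, 0.207], [0.476, 0.226, -0.85, -0.201], [-0.782, -0.333, -0.526, 1.32], [0.0, 0.0, 0.0, 1.0]] 0.994296875
```

View pics/top0.png

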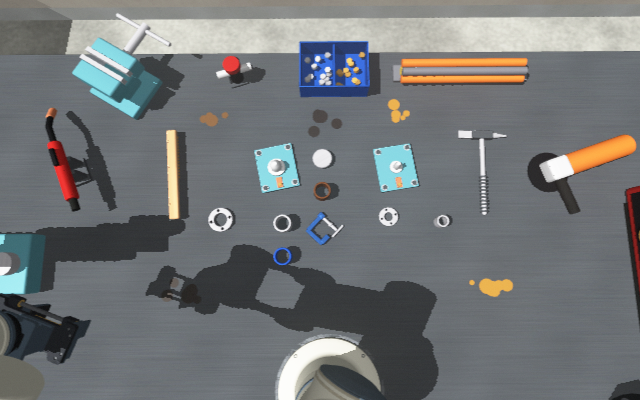

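View pics/scene0.png

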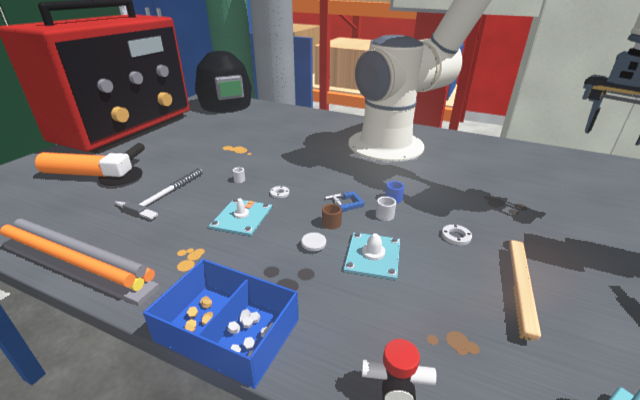

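The top view shows:
- large flange (220,220), thick jig (277,167), steel pipe (282,223), cap (322,158)
- clamp (323,229), small flange (388,217), small pipe (443,221), thin jig (396,166)
- hammer (484,170), brush (173,175)

There are three large-pipe candidates: steel (282,223), brown (322,190) and blue (282,257). The job asks for bare steel, so it is the one at (282,223). Next I take rough positions from two views, and a crop to confirm the pipe.

```bash
cat >h.py <<'E'
import cv2,numpy as np
def ray(d,uv):
    T=d["camera_from_world"];R=T[:3,:3];c=-R.T@T[:3,3]
    return c,R.T@np.array([(uv[0]-d["cx"])/d["fx"],(uv[1]-d["cy"])/d["fy"],1])
def plane(d,uv,z):
    c,r=ray(d,uv);return c+r*(z-c[2])/r[2]
def tri(rs):
    A=[];b=[]
    for c,r in rs:
        r=r/np.linalg.norm(r);P=np.eye(3)-np.outer(r,r);A.append(P);b.append(P@c)
    p=np.linalg.lstsq(np.vstack(A),np.hstack(b),rcond=None)[0]
    return p,max(np.linalg.norm((np.eye(3)-np.outer(r,r)/(r@r))@(p-c)) for c,r in rs)
def blobs(d,box=None,thr=150,amin=40):
    img=d["img"];h=cv2.cvtColor(img,cv2.COLOR_RGB2HSV)
    m=((h[:,:,2]>thr)&(h[:,:,1]<45)).astype(np.uint8)
    if box: z=np.zeros_like(m);x0,y0,x1,y1=box;z[y0:y1,x0:x1]=1;m*=z
    out=[]
    for c in cv2.findContours(m,cv2.RETR_EXTERNAL,cv2.CHAIN_APPROX_NONE)[0]:
        if cv2.contourArea(c)>amin:
            (x,y),r=cv2.minEnclosingCircle(c);out.append((cv2.boundingRect(c),cv2.contourArea(c),c))
    return out
E
python3 - <<'E'
from h import *
D={n:dict(np.load(n+".npz")) for n in("top","scene")}
for n,box in(("top",(190,120,470,270)),("scene",(200,150,500,270))):
    for b,a,c in blobs(D[n],box):
        uv=(b[0]+b[2]/2,b[1]+b[3]/2);u,v=map(int,uv)
        z=np.median(D[n]["depth"][c[:,0,1],c[:,0,0]])
        print(n,b,a,np.round(plane(D[n],uv,0.02),3))
i=D["top"]["img"][180:280,240:360,::-1]
cv2.imwrite("pics/crop.png",cv2.resize(i,None,fx=5,fy=5,interpolation=cv2.INTER_CUBIC))
E
```

```text
top (322, 218, 21, 19) 65.0 [ 0.433 -0.014  0.02 ]
top (434, 215, 15, 12) 123.5 [ 0.449 -0.32   0.02 ]
top (273, 214, 18, 18) 225.0 [0.447 0.128 0.02 ]
top (208, 208, 25, 24) 422.5 [0.456 0.3   0.02 ]
top (378, 207, 20, 19) 263.0 [ 0.463 -0.17   0.02 ]
top (390, 161, 12, 12) 94.5 [ 0.606 -0.198  0.02 ]
top (267, 159, 18, 17) 206.5 [0.607 0.146 0.02 ]
top (312, 149, 20, 19) 272.0 [0.632 0.014 0.02 ]
top (458, 130, 12, 8) 70.5 [ 0.703 -0.4    0.02 ]
scene (363, 233, 22, 27) 388.5 [0.604 0.147 0.02 ]
scene (301, 232, 26, 19) 348.0 [0.643 0.021 0.02 ]
scene (442, 224, 30, 21) 415.5 [0.482 0.307 0.02 ]
scene (232, 198, 18, 20) 168.0 [ 0.6   -0.203  0.02 ]
scene (377, 196, 20, 25) 285.5 [0.445 0.131 0.02 ]
scene (325, 193, 17, 12) 53.0 [ 0.461 -0.01   0.02 ]
scene (270, 185, 20, 13) 177.0 [ 0.487 -0.156  0.02 ]
scene (232, 167, 14, 16) 132.0 [ 0.456 -0.311  0.02 ]
scene (355, 150, 69, 13) 565.5 [0.139 0.053 0.02 ]
```

View pics/crop.png

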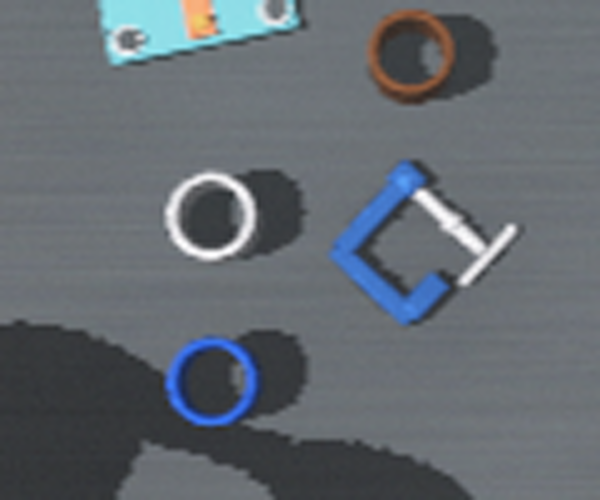

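The crop confirms it: the bare-steel pipe is at about (282,223), with the blue look-alike below it, the brown one at upper right, and the clamp starting at column 306. Next I align the tool with the world axes and fly over the parts with the wrist camera.

Request:
arm_command:
  motion: [0,0,0,0,0,-0.119,0,0,0,0,0,0,-0.119,0,0,0,0,0,0,-0.118,0,-0.03,-0.036,0,0,0,0,0,-0.03,-0.036,0,0,0,0,0,-0.03,-0.036,0,0,0,0,0,-0.03,-0.036,0,0,0,0,0,-0.03,-0.036,0,0,0,0,0]

```text
time: 0.9
eef_pos: [0.3685, 0.4043, 0.4046]
tool_rot: [[-1.0, -0.0, -0.0], [-0.0, 1.0, -0.0], [0.0, -0.0, -1.0]]
contact_force: [0.8, -0.9, -0.2]
gripper_width: 0.0914
gripper_force: 0.0
```

Request:
arm_command:
  motion: [-0.03,-0.036,0,0,0,0,0,-0.03,-0.036,0,0,0,0,0,-0.03,-0.036,0,0,0,0,0,0,0,0,0,0,0,0]

```text
time: 1.3
eef_pos: [0.4607, 0.2942, 0.4045]
tool_rot: [[-1.0, 0.004, 0.001], [0.004, 1.0, -0.001], [-0.001, -0.001, -1.0]]
contact_force: [-0.1, 0.5, 0.3]
gripper_width: 0.0912
gripper_force: 0.0
```

```bash
cat >>h.py <<'E'
def grab(tag):
    from plant import read_state,get_image
    s=read_state();d=get_image("wrist")
    M=np.eye(4);M[:3,:3]=s["tool_rot"];M[:3,3]=s["eef_pos"]
    d["camera_from_world"]=np.linalg.inv(M@d["hand_eye"])
    np.savez(tag+".npz",**d);cv2.imwrite(f"pics/{tag}.png",d["img"][:,:,::-1])
    print(tag,round(s["time"],2),np.round(s["eef_pos"],4),"yaw",np.round(np.degrees(np.arctan2(-s["tool_rot"][0,1],s["tool_rot"][1,1])),2))
    return d
E
python3 - <<'E'
from h import *
d=grab("w1");print(d["fx"],d["cx"],d["cy"],np.round(d["hand_eye"],3).tolist())
for uv in((0,0),(639,0),(0,399),(639,399),(320,200)):print(uv,np.round(plane(d,uv,0),3))
E
```

```text
w1 1.3 [0.4607 0.2942 0.4045] yaw -0.24
296.4865506399994 323.0527764508332 197.00824621269263 [[0.001, -0.965, -0.261, 0.073], [1.0, 0.0, 0.001, 0.001], [-0.001, -0.261, 0.965, 0.021], [0.0, 0.0, 0.0, 1.0]]
(0, 0) [ 0.258 -0.07   0.   ]
(639, 0) [0.261 0.655 0.   ]
(0, 399) [ 0.833 -0.237  0.   ]
(639, 399) [0.837 0.813 0.   ]
(320, 200) [0.495 0.291 0.   ]
```

View pics/w1.png

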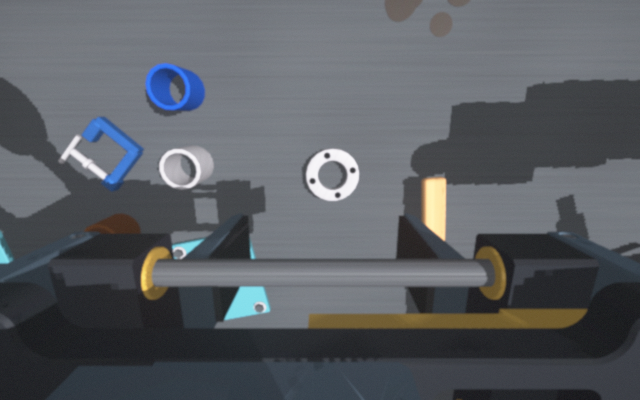

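w1 shows the large flange at (332,175), the steel pipe at (180,168), the blue pipe at (168,88) and the clamp at (103,153). The gripper hides everything below about row 215. I continue the flyover.

Request:
arm_command:
  motion: [0,-0.04,0,0,0,0,0,0,-0.04,0,0,0,0,0,0,-0.04,0,0,0,0,0,0,-0.04,0,0,0,0,0,0,0,0,0,0,0,0,0,0,0,0,0,0,0]

```text
time: 1.95
eef_pos: [0.4575, 0.1381, 0.4047]
tool_rot: [[-1.0, 0.001, -0.0], [0.001, 1.0, 0.0], [0.0, 0.0, -1.0]]
contact_force: [-0.2, 0.6, -0.4]
gripper_width: 0.0913
gripper_force: 0.0
```

```bash
python3 -c "from h import *;grab('w2')"
```

```text
w2 1.95 [0.4575 0.1381 0.4047] yaw -0.05
```

Request:
arm_command:
  motion: [0,-0.05,0,0,0,0,0,0,-0.05,0,0,0,0,0,0,-0.05,0,0,0,0,0,0,-0.05,0,0,0,0,0,0,-0.05,0,0,0,0,0,0,-0.05,0,0,0,0,0,0,0,0,0,0,0,0,0,0,0,0,0,0,0]

```text
time: 2.8
eef_pos: [0.4583, -0.1619, 0.4045]
tool_rot: [[-1.0, 0.001, -0.0], [0.001, 1.0, 0.001], [0.0, 0.001, -1.0]]
contact_force: [-0.5, 0.5, -0.8]
gripper_width: 0.0911
gripper_force: 0.0
```

```bash
python3 -c "from h import *;grab('w3')"
```

```text
w3 2.8 [ 0.4583 -0.1619  0.4045] yaw -0.03
```

Request:
arm_command:
  motion: [0,-0.05,0,0,0,0,0,0,-0.05,0,0,0,0,0,0,-0.05,0,0,0,0,0,0,0,0,0,0,0,0,0,0,0,0,0,0,0]

```text
time: 3.35
eef_pos: [0.4586, -0.3111, 0.4044]
tool_rot: [[-1.0, -0.001, -0.0], [-0.001, 1.0, 0.001], [0.0, 0.001, -1.0]]
contact_force: [-0.1, 1.0, -1.1]
gripper_width: 0.0911
gripper_force: 0.0
```

```bash
python3 -c "from h import *;grab('w4')"
```

```text
w4 3.35 [ 0.4586 -0.3111  0.4044] yaw 0.06
```

Request:
arm_command:
  motion: [-0.04,0.03,0,0,0,0,0,-0.04,0.03,0,0,0,0,0,-0.04,0.03,0,0,0,0,0,-0.04,0.03,0,0,0,0,0,0,0,0,0,0,0,0,0,0,0,0,0,0,0]

```text
time: 4.0
eef_pos: [0.6184, -0.1889, 0.4045]
tool_rot: [[-1.0, -0.005, -0.001], [-0.005, 1.0, 0.0], [0.001, 0.0, -1.0]]
contact_force: [0.2, 0.1, -0.3]
gripper_width: 0.0913
gripper_force: 0.0
```

```bash
python3 -c "from h import *;grab('w5')"
```

```text
w5 4.0 [ 0.6184 -0.1889  0.4045] yaw 0.27
```

Request:
arm_command:
  motion: [0,0.05,0,0,0,0,0,0,0.05,0,0,0,0,0,0,0.05,0,0,0,0,0,0,0.05,0,0,0,0,0,0,0,0,0,0,0,0,0,0,0,0,0,0,0]

```text
time: 4.65
eef_pos: [0.6169, 0.0087, 0.405]
tool_rot: [[-1.0, -0.002, -0.0], [-0.002, 1.0, -0.0], [0.0, -0.0, -1.0]]
contact_force: [0.1, 0.2, -0.7]
gripper_width: 0.0916
gripper_force: 0.0
```

```bash
python3 -c "from h import *;grab('w6')"
```

```text
w6 4.65 [0.6169 0.0087 0.405 ] yaw 0.1
```

Request:
arm_command:
  motion: [0,0.05,0,0,0,0,0,0,0.05,0,0,0,0,0,0,0.05,0,0,0,0,0,0,0,0,0,0,0,0,0,0,0,0,0,0,0]

```text
time: 5.2
eef_pos: [0.6177, 0.1575, 0.4046]
tool_rot: [[-1.0, -0.0, -0.0], [-0.0, 1.0, -0.0], [0.0, -0.0, -1.0]]
contact_force: [0.3, -0.2, -0.0]
gripper_width: 0.0912
gripper_force: 0.0
```

```bash
python3 - <<'E'
from h import *
grab('w7')
P=[cv2.resize(cv2.imread(f"pics/w{k}.png")[:240],(400,150)) for k in range(2,8)]
cv2.imwrite("pics/mont.png",np.vstack([np.hstack(P[i:i+2]) for i in(0,2,4)]))
E
```

```text
w7 5.2 [0.6177 0.1575 0.4046] yaw 0.02
```

View pics/mont.png

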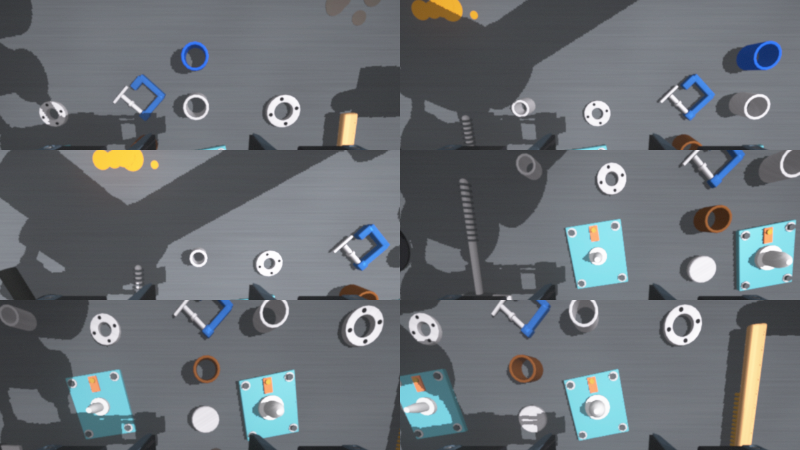

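The montage shows every part unobstructed in at least two views. Examples are the thin jig at w5 (597,255) and the thick jig at w7 (593,407). Now I fit outlines on two views and triangulate their heights.

```bash
cat >>h.py <<'E'
def proj(d,P):
    T=d["camera_from_world"];q=T[:3,:3]@np.asarray(P)+T[:3,3];return np.array([q[0]/q[2]*d["fx"]+d["cx"],q[1]/q[2]*d["fy"]+d["cy"]])
def disc(d,P,rad,thr=185,off=0):
    """bright blob nearest to expected P: pixel centre by ellipse of hull, world centre/axes on plane P z"""
    uv=proj(d,P);r=int(rad*1.6*d["fx"]/(d["camera_from_world"]@np.r_[P,1])[2])+3
    x0,y0=np.maximum(uv-r,0).astype(int);x1,y1=(uv+r).astype(int)
    if uv[0]<5 or uv[1]<5 or uv[0]>635 or uv[1]>230:return None
    bs=blobs(d,(x0,y0,x1,y1),thr,30)
    if not bs:return None
    b,a,c=max(bs,key=lambda t:t[1]);h=cv2.convexHull(c)[:,0,:].astype(float)
    if h[:,0].min()<=2 or h[:,1].min()<=2:return None
    W=np.array([plane(d,p,P[2])[:2] for p in c[:,0,:]])
    if len(h)<5:return None
    e=cv2.fitEllipse(cv2.convexHull((W*1000).astype(np.float32)))
    ep=cv2.fitEllipse(h.astype(np.float32))
    return np.array(ep[0]),np.array(e[0])/1000,e[1]
E
cat >m.py <<'E'
from h import *
D={k:dict(np.load(f"w{k}.npz")) for k in range(1,8)}
O=dict(FL=([.456,.3,.012],.034),PL=([.445,.128,.044],.024),CAP=([.632,.014,.02],.028),FS=([.465,-.170,.010],.027),PS=([.448,-.318,.036],.017))
for n,(P,r) in O.items():
  for thr in((170,) if n in("FL","FS","CAP") else (185,210,225)):
    rs=[]
    for k,d in D.items():
        f=disc(d,P,r,thr)
        if f is None:continue
        print(n,thr,k,np.round(f[0],1),np.round(f[1],4),np.round(f[2],1))
        if abs(np.mean(f[2])-2000*r)<5 and abs(f[2][0]-f[2][1])<8: rs.append(ray(d,f[0]))
    if len(rs)>1:print("   TRI",n,np.round(tri(rs)[0],4),round(tri(rs)[1],4),len(rs))
for n,P in(("JL",[.607,.146,.01]),("JS",[.606,-.198,.01])):
  for k in(5,6,7):
    d=D[k];h=cv2.cvtColor(d["img"],cv2.COLOR_RGB2HSV);m=(cv2.inRange(h,(80,60,50),(96,255,255)));z=np.zeros_like(m);u,v=map(int,proj(d,P));z[max(v-75,0):min(v+75,250),max(u-75,0):u+75]=1
    c=max(cv2.findContours(m*z,cv2.RETR_EXTERNAL,cv2.CHAIN_APPROX_NONE)[0],key=cv2.contourArea)
    W=np.array([plane(d,p,.01)[:2]*1000 for p in c[:,0,:]],np.float32);print(n,k,np.round(np.array(cv2.minAreaRect(W)[0]),1),np.round(cv2.minAreaRect(W)[1],1),round(cv2.minAreaRect(W)[2],1), cv2.boundingRect(c))
E
python3 m.py
```

```text
FL 170 1 [332.4 174.4] [0.4591 0.3074] [67.4 67.7]
FL 170 2 [453.5 177.2] [0.4593 0.3062] [67.3 67.5]
FL 170 6 [583.   40.8] [0.4602 0.3056] [66.4 66.7]
FL 170 7 [452.9  39.3] [0.4602 0.3061] [66.7 67.1]
   TRI FL [0.4588 0.3073 0.0097] 0.0002 4
PL 185 1 [184.6 167.1] [0.4438 0.1359] [45.4 62.8]
PL 185 2 [313.6 171.1] [0.4452 0.1287] [46.6 47.7]
PL 185 3 [571.1 170.5] [0.4453 0.1274] [47. 48.]
   TRI PL [0.4451 0.1288 0.0424] 0.0001 2
PL 210 1 [179.8 168.3] [0.4449 0.13  ] [45.7 46.9]
PL 210 2 [313.7 171.1] [0.4453 0.1287] [45.7 46.7]
PL 210 3 [571.1 170.4] [0.4452 0.1273] [46.1 46.9]
   TRI PL [0.445  0.1289 0.0421] 0.0003 3
PL 225 1 [179.8 168.4] [0.4449 0.13  ] [44.7 46.2]
PL 225 2 [313.6 171. ] [0.4451 0.1288] [45.1 45.8]
PL 225 3 [571.1 170.3] [0.4452 0.1273] [45.4 46.4]
   TRI PL [0.445  0.1289 0.0421] 0.0002 3
CAP 170 5 [484.  190.5] [0.6341 0.0161] [53.8 55. ]
CAP 170 6 [328.8 190.8] [0.6343 0.0175] [53.9 54.4]
CAP 170 7 [209.1 178.8] [0.6183 0.0172] [21.4 47.2]
   TRI CAP [0.6343 0.0176 0.0174] 0.0001 2
FS 170 2 [ 94.7 174.3] [ 0.4553 -0.1518] [20.3 37.3]
FS 170 3 [315.7 181
[... 304 characters left out ...]
 171.6] [ 0.4477 -0.3108] [31.2 44.1]
PS 185 4 [317.5 172.6] [ 0.4493 -0.3157] [33.3 35. ]
PS 210 3 [192.7 173. ] [ 0.4492 -0.3147] [30.4 32.9]
PS 210 4 [317.4 172.7] [ 0.4492 -0.3158] [32.4 33.6]
   TRI PS [ 0.4497 -0.3159  0.0333] 0.0001 2
PS 225 3 [194.8 172.3] [ 0.4485 -0.312 ] [25.6 29. ]
PS 225 4 [317.4 172.7] [ 0.4494 -0.3158] [32.1 32.3]
JL 5 [609.8 144.8] [130.8 115.5] 11.5 (537, 111, 97, 115)
JL 6 [609.9 147.6] [130.  111.6] 11.6 (381, 111, 97, 115)
JL 7 [610.  148.9] [129.8 110.8] 11.6 (262, 110, 104, 115)
JS 5 [ 608.4 -195.9] [130.2 110.8] 9.3 (264, 110, 101, 113)
JS 6 [ 608.4 -193.2] [130.5 112.8] 9.3 (105, 111, 113, 111)
JS 7 [ 608.3 -191. ] [130.3 116.7] 9.1 (0, 110, 109, 112)
```

The measured heights are all about 2 mm under the text (9.7/12, 42/44, 17.4/20, 7.8/10, 33.3/36), which fits the stated calibration error. Sizes and residuals are good.

| Part | x | y |
|---|---|---|
| Large flange | .459 | .307 |
| Large pipe | .445 | .129 |
| Cap | .634 | .0175 |
| Small flange | .465 | -.170 |
| Small pipe | .4495 | -.316 |
| Thick jig | .610 | .149 |
| Thin jig | .608 | -.196 |

The large flange goes first.

Request:
arm_command:
  motion: [0.0397,0.0375,0.035,0,0,0,0,0.0397,0.0375,0.035,0,0,0,0,0.0397,0.0375,0.035,0,0,0,0,0.0397,0.0375,0.035,0,0,0,0,0,0,0.03,0,0,0,0,0,0,0.02,0,0,0,0,0,0,0,0,0,0,0,0,0,0,0,0,0,0]

```text
time: 6.05
eef_pos: [0.4961, 0.2723, 0.2473]
tool_rot: [[-1.0, 0.002, -0.0], [0.002, 1.0, -0.0], [0.0, -0.0, -1.0]]
contact_force: [1.4, -0.5, 1.0]
gripper_width: 0.091
gripper_force: 0.0
```

```bash
cat >j.py <<'E'
# mandrel: tip blob in the jig views, and top camera plate outline
from h import *
D={k:dict(np.load(f"w{k}.npz")) for k in(5,6,7)}
T=dict(np.load("top.npz"));S=dict(np.load("scene.npz"))
for n,P in(("JL",[.61,.149,.01]),("JS",[.6084,-.196,.01])):
    d=T;h=cv2.cvtColor(d["img"],cv2.COLOR_RGB2HSV);m=cv2.inRange(h,(80,60,50),(96,255,255));z=np.zeros_like(m);u,v=map(int,proj(d,P));z[v-35:v+35,u-35:u+35]=1
    c=max(cv2.findContours(m*z,cv2.RETR_EXTERNAL,cv2.CHAIN_APPROX_NONE)[0],key=cv2.contourArea)
    W=np.array([plane(d,p,.01)[:2]*1000 for p in c[:,0,:]],np.float32);print("top",n,np.round(cv2.minAreaRect(W)[0],1),np.round(cv2.minAreaRect(W)[1],1))
for n,P,r in(("FL",[.459,.307,.012],.034),("PL",[.445,.129,.044],.024),("CAP",[.634,.0175,.02],.028),("FS",[.465,-.17,.01],.027),("PS",[.449,-.316,.036],.017)):
    print("top",n,*[np.round(x,3) for x in disc(T,P,r,150)[1:]])
def seat(d,P,pr):   # corners of the plate, both views -> height
    h=cv2.cvtColor(d["img"],cv2.COLOR_RGB2HSV);m=cv2.inRange(h,(80,60,50),(96,255,255));z=np.zeros_like(m);u,v=map(int,proj(d,P));z[max(v-75,0):min(v+75,250),max(u-75,0):u+75]=1
    c=max(cv2.findContours(m*z,cv2.RETR_EXTERNAL,cv2.CHAIN_APPROX_NONE)[0],key=cv2.contourArea)
    return np.array(sorted(cv2.boxPoints(cv2.minAreaRect(c)).tolist(),key=lambda p:np.arctan2(p[1]-v,p[0]-u)))
for n,P,ks in(("JL",[.61,.149,.01],(6,7)),("JS",[.6084,-.196,.01],(5,6))):
    q=[seat(D[k],P,0) for k in ks]
    t=[tri([ray(D[k],q[i][j]) for i,k in enumerate(ks)]) for j in range(4)]
    print(n,"corners",np.round([x[0] for x in t],3).tolist(),"mean",np.round(np.mean([x[0] for x in t],0),4))
    # mandrel tip: brightest/topmost small blob centroid
for k in(5,7):
    d=D[k];P=[.6084,-.196,.05] if k==5 else [.61,.149,.054];u,v=map(int,proj(d,P));print(k,u,v)
    cv2.imwrite(f"pics/j{k}.png",cv2.resize(d["img"][v-40:v+40,u-40:u+40,::-1],None,fx=5,fy=5,interpolation=cv2.INTER_CUBIC))
a=np.hstack([cv2.imread(f"pics/j{k}.png") for k in(5,7)]);cv2.imwrite("pics/jj.png",a)
E
python3 j.py
```

```text
top JL [609.4 146.4] [131.2 111.9]
top JS [ 608.1 -197.6] [130.5 112.4]
top FL [0.459 0.305] [66.448 67.767]
top PL [0.446 0.127] [47.366 47.84 ]
top CAP [0.634 0.016] [55.356 56.07 ]
top FS [ 0.466 -0.171] [52.608 54.077]
top PS [ 0.448 -0.314] [32.157 40.875]
JL corners [[0.555, 0.08, 0.001], [0.536, 0.19, 0.007], [0.657, 0.216, 0.027], [0.681, 0.104, 0.021]] mean [0.6071 0.1476 0.0142]
JS corners [[0.553, -0.261, 0.007], [0.531, -0.151, 0.007], [0.662, -0.127, 0.01], [0.689, -0.245, 0.01]] mean [ 0.6088 -0.1962  0.0083]
5 315 174
7 314 176
```

View pics/jj.png

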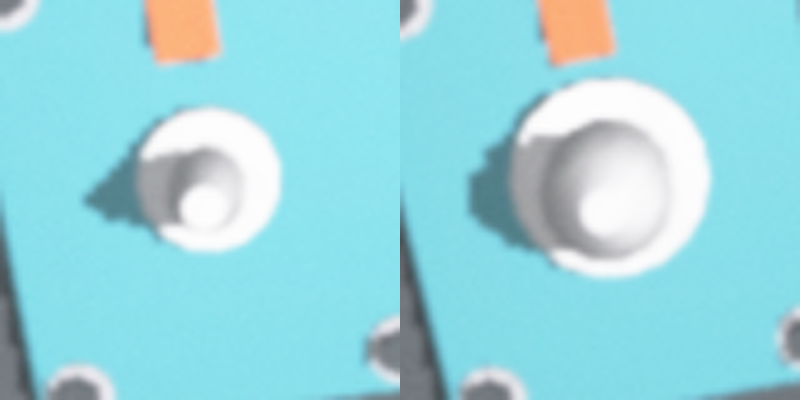

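The crops show each boss circle clearly, centred near (209,180) in the left crop and (610,178) in the right. The rows were clipped by the 50 mm vector limit, so I correct for that now.

Request:
arm_command:
  motion: [0.0185,0.0175,0,0,0,0,0,0.0185,0.0175,0,0,0,0,0,0,0,0.02,0,0,0,0,0,0,0,0,0,0,0,0,0,0,0,0,0,0]

```text
time: 6.55
eef_pos: [0.4591, 0.3081, 0.2279]
tool_rot: [[-1.0, 0.001, 0.001], [0.001, 1.0, 0.0], [-0.001, 0.0, -1.0]]
contact_force: [-1.4, 0.2, 0.8]
gripper_width: 0.0908
gripper_force: 0.0
```

```bash
python3 - <<'E'
from h import *
for k,uv in((5,(316.6,169.8)),(7,(315.9,171.4))):
    d=dict(np.load(f"w{k}.npz"));print(k,np.round(plane(d,uv,.018),4))
    P=[.6084,-.196,.018] if k==5 else [.61,.149,.018]
    f=disc(d,P,.018 if k==5 else .025,150);print(f)
d=grab("w8");print(disc(d,[.459,.307,.012],.034,170))
E
```

```text
5 [ 0.6085 -0.1952  0.018 ]
(array([316.20846558, 169.32260132]), array([ 0.6080625 , -0.19574533]), (35.66534423828125, 36.062950134277344))
7 [0.6101 0.15   0.018 ]
(array([315.42736816, 170.91847229]), array([0.60997125, 0.14939404]), (49.311397552490234, 49.858375549316406))
w8 6.55 [0.4591 0.3081 0.2279] yaw -0.05
(array([320.3614502 , 200.23675537]), array([0.44075281, 0.3076951 ]), (29.095958709716797, 57.59262466430664))
```

Request:
arm_command:
  motion: [0,0,0.017,0,0,0,0,0,0,0.016,0,0,0,0,0,0,0,0,0,0,0,0,0,0,0,0,0,1,0,0,0,0,0,0,1,0,0,0,0,0,0,1,0,0,0,0,0,0,1]
  grip_force: 30

```text
time: 7.3
eef_pos: [0.4585, 0.3084, 0.1946]
tool_rot: [[-1.0, -0.0, 0.001], [-0.0, 1.0, -0.0], [-0.001, -0.0, -1.0]]
contact_force: [0.1, -4.7, 10.2]
gripper_width: 0.0664
gripper_force: 30.0
```

Request:
arm_command:
  motion: [0,0,-0.02,0,0,0,1,0,0,-0.03,0,0,0,1,0,0,-0.035,0,0,0,1,0,0,0,0,0,0,1,0,0,0,0,0,0,1]

```text
time: 7.8
eef_pos: [0.4583, 0.3086, 0.2793]
tool_rot: [[-1.0, -0.0, 0.001], [-0.0, 1.0, 0.001], [-0.001, 0.001, -1.0]]
contact_force: [-0.5, 0.4, -3.8]
gripper_width: 0.0663
gripper_force: 30.0
```

```bash
python3 - <<'E'
from h import *
d=grab("w9");P=plane(d,(320,200),.09);print(P);print(proj(d,[.459,.308,.09]))
E
```

```text
w9 7.8 [0.4583 0.3086 0.2793] yaw 0.01
[0.43250137 0.3083228  0.09      ]
[319.55481632 241.64458767]
```

View pics/w9.png

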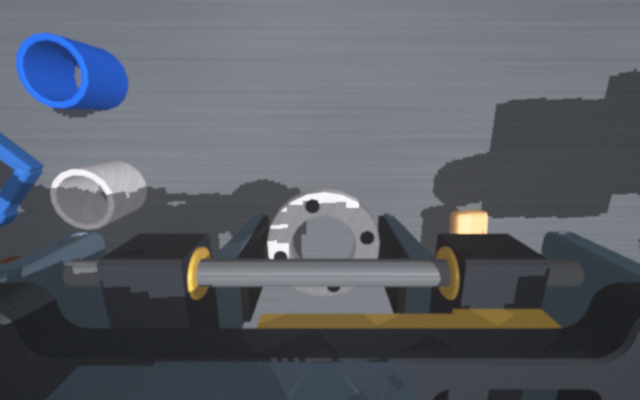

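The flange is held flat, spanning about columns 268–380 and centred between the pads. I carry it over the thick jig.

Request:
arm_command:
  motion: [-0.0302,-0.0317,0,0,0,0,1,-0.0302,-0.0317,0,0,0,0,1,-0.0302,-0.0317,0,0,0,0,1,-0.0302,-0.0317,0,0,0,0,1,-0.0302,-0.0317,0,0,0,0,1,0,0,0,0,0,0,1,0,0,0,0,0,0,1,0,0,0,0,0,0,1]

```text
time: 8.65
eef_pos: [0.6086, 0.1505, 0.2776]
tool_rot: [[-1.0, -0.0, -0.002], [-0.0, 1.0, -0.0], [0.002, -0.0, -1.0]]
contact_force: [-0.4, 1.2, -3.4]
gripper_width: 0.0666
gripper_force: 30.0
```

```bash
python3 - <<'E'
from h import *
d=grab("w10")
cv2.imwrite("pics/w10c.png",cv2.resize(d["img"][170:310,220:430,::-1],None,fx=3.5,fy=3.5,interpolation=cv2.INTER_CUBIC))
print(proj(d,[.610,.1494,.058]),proj(d,[.610,.1494,.0965]))
E
```

```text
w10 8.65 [0.6086 0.1505 0.2776] yaw 0.03
[319.59633394 226.40495893] [318.91404402 249.67437631]
```

View pics/w10c.png

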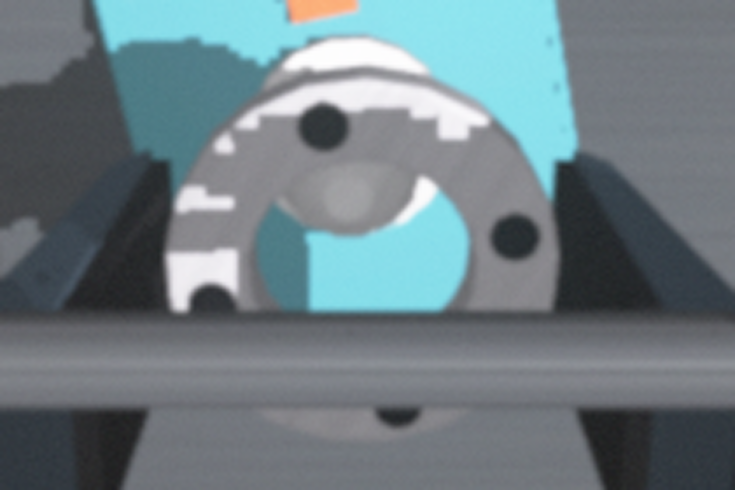

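The mandrel tip is at crop (350,199) and the ring axis at about (362,257). The ring therefore sits about 2.3 mm too far in +y, because the jaws shifted it while centring, and about 2 mm short in x. I correct both and lower in steps.

Request:
arm_command:
  motion: [-0.0018,-0.0023,0,0,0,0,1,0,0,0.015,0,0,0,1,0,0,0.015,0,0,0,1,0,0,0.01,0,0,0,1,0,0,0.006,0,0,0,1,0,0,0,0,0,0,1]

```text
time: 9.3
eef_pos: [0.6109, 0.1479, 0.2322]
tool_rot: [[-1.0, -0.001, -0.001], [-0.001, 1.0, -0.0], [0.001, -0.0, -1.0]]
contact_force: [0.6, 1.0, -2.8]
gripper_width: 0.0664
gripper_force: 30.0
```

Request:
arm_command:
  motion: [0,0,0.006,0,0,0,1,0,0,0.006,0,0,0,1,0,0,0.005,0,0,0,1,0,0,0,0,0,0,1,0,0,0,0,0,0,1]

```text
time: 9.8
eef_pos: [0.6112, 0.1477, 0.2157]
tool_rot: [[-1.0, -0.0, -0.0], [-0.0, 1.0, -0.0], [0.0, -0.0, -1.0]]
contact_force: [-0.1, 0.6, -2.4]
gripper_width: 0.0664
gripper_force: 30.0
```

Request:
arm_command:
  motion: [0,0,0.002,0,0,0,1,0,0,0.0015,0,0,0,1,0,0,0,0,0,0,1]

```text
time: 10.1
eef_pos: [0.6113, 0.1478, 0.2127]
tool_rot: [[-1.0, -0.0, 0.001], [-0.0, 1.0, 0.0], [-0.001, 0.0, -1.0]]
contact_force: [-0.9, -0.0, 1.6]
gripper_width: 0.0661
gripper_force: 30.0
```

Request:
arm_command:
  motion: [0,0,0.0005,0,0,0,1,0,0,0,0,0,0,0.2,0,0,0,0,0,0,0.1,0,0,0,0,0,0,0.1,0,0,-0.01,0,0,0,0.1,0,0,-0.03,0,0,0,0.1,0,0,-0.04,0,0,0,0.2,0,0,0,0,0,0,0.3]

```text
time: 10.9
eef_pos: [0.6126, 0.148, 0.2973]
tool_rot: [[-1.0, -0.0, 0.008], [-0.0, 1.0, 0.001], [-0.008, 0.001, -1.0]]
contact_force: [0.9, 1.0, -0.6]
gripper_width: 0.0691
gripper_force: 0.0
```

Request:
arm_command:
  motion: [0.0415,-0.005,0,0,0,0,0.3,0.0415,-0.005,0,0,0,0,0.3,0.0415,-0.005,0,0,0,0,0.3,0.0415,-0.005,0,0,0,0,0.3,0,0,0,0,0,0,0.3,0,0,0,0,0,0,0.3]

```text
time: 11.5
eef_pos: [0.4449, 0.1277, 0.2923]
tool_rot: [[-1.0, -0.0, 0.001], [-0.0, 1.0, 0.0], [-0.001, 0.0, -1.0]]
contact_force: [1.2, 1.0, -0.7]
gripper_width: 0.0642
gripper_force: 0.0
```

```bash
python3 - <<'E'
from h import *
from plant import get_image
d=grab("w11")
print("PL",disc(d,[.445,.128,.044],.024,200),proj(d,[.445,.128,.044]))
t=get_image("top");np.savez("t2.npz",**t)
print("FL top",disc(t,[.61,.148,.030],.034,150))
a=t["img"][130:270,190:370,::-1];cv2.imwrite("pics/t2.png",np.hstack([cv2.resize(a,(450,350),interpolation=2),cv2.resize(d["img"][120:320,220:420,::-1],(350,350))]))
E
```

```text
w11 11.5 [0.4449 0.1277 0.2923] yaw 0.02
PL (array([323.2088623 , 210.34695435]), array([0.44482556, 0.12937997]), (44.8531379699707, 46.653076171875)) [321.52626011 211.25072396]
FL top (array([273.77810669, 179.17895508]), array([0.58551868, 0.14967282]), (114.21094512939453, 127.5799331665039))
```

View pics/t2.png

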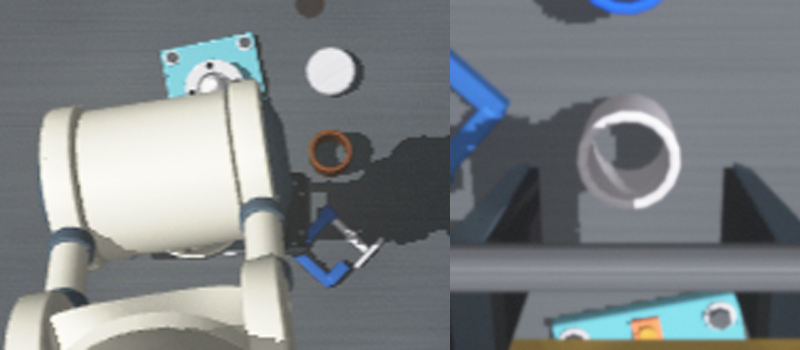

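The flange lies over the mandrel at its seat. The pipe stands centred between the fingers, and the clamp corner is clear of the left finger. I grasp the pipe.

Request:
arm_command:
  motion: [0,0.0005,0.035,0,0,0,0.3,0,0,0.03,0,0,0,0.3,0,0,0.02,0,0,0,0.3,0,0,0.01,0,0,0,0.3,0,0,0,0,0,0,0.3,0,0,0,0,0,0,1,0,0,0,0,0,0,1,0,0,0,0,0,0,1]

```text
time: 12.4
eef_pos: [0.4456, 0.1283, 0.1976]
tool_rot: [[-1.0, -0.0, 0.002], [-0.0, 1.0, 0.0], [-0.002, 0.0, -1.0]]
contact_force: [0.5, -0.1, 3.2]
gripper_width: 0.0479
gripper_force: 30.0
```

Request:
arm_command:
  motion: [0,0,0,0,0,0,1,0,0,-0.01,0,0,0,1,0,0,-0.03,0,0,0,1,0,0,-0.04,0,0,0,1,0,0,0,0,0,0,1,0,0,0,0,0,0,1]

```text
time: 13.0
eef_pos: [0.4452, 0.1283, 0.2779]
tool_rot: [[-1.0, -0.0, 0.002], [-0.0, 1.0, 0.0], [-0.002, 0.0, -1.0]]
contact_force: [-0.6, -0.1, -2.5]
gripper_width: 0.0478
gripper_force: 30.0
```

Request:
arm_command:
  motion: [-0.0414,0.0049,0,0,0,0,1,-0.0414,0.0049,0,0,0,0,1,-0.0414,0.0049,0,0,0,0,1,-0.0414,0.0049,0,0,0,0,1,0,0,0,0,0,0,1,0,0,0,0,0,0,1,0,0,0,0,0,0,1]

```text
time: 13.7
eef_pos: [0.6097, 0.1478, 0.2756]
tool_rot: [[-1.0, -0.0, -0.003], [-0.0, 1.0, -0.0], [0.003, -0.0, -1.0]]
contact_force: [0.3, -0.8, -2.7]
gripper_width: 0.0478
gripper_force: 30.0
```

```bash
python3 - <<'E'
from h import *
d=grab("w12")
cv2.imwrite("pics/w12c.png",cv2.resize(d["img"][170:310,220:430,::-1],None,fx=3.5,fy=3.5,interpolation=cv2.INTER_CUBIC))
E
```

```text
w12 13.7 [0.6097 0.1478 0.2756] yaw 0.01
```

View pics/w12c.png

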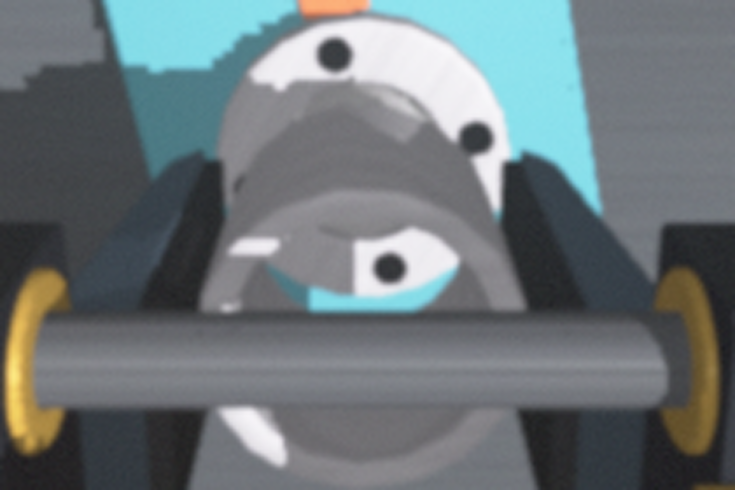

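The flange lies flat on the seat, and the pipe axis (crop column 364) matches the flange (363). I lower it.

Request:
arm_command:
  motion: [-0.0008,0,0.012,0,0,0,1,0,0,0.012,0,0,0,1,0,0,0.01,0,0,0,1,0,0,0.007,0,0,0,1,0,0,0,0,0,0,1,0,0,0,0,0,0,1]

```text
time: 14.35
eef_pos: [0.6116, 0.1479, 0.2357]
tool_rot: [[-1.0, -0.0, -0.0], [-0.0, 1.0, -0.0], [0.0, -0.0, -1.0]]
contact_force: [-0.1, -0.4, -2.0]
gripper_width: 0.0478
gripper_force: 30.0
```

Request:
arm_command:
  motion: [0,0,0.004,0,0,0,1,0,0,0.002,0,0,0,1,0,0,0.0015,0,0,0,1,0,0,0,0,0,0,1,0,0,0,0,0,0,1]

```text
time: 14.85
eef_pos: [0.6116, 0.1479, 0.2284]
tool_rot: [[-1.0, -0.0, 0.0], [-0.0, 1.0, -0.0], [-0.0, -0.0, -1.0]]
contact_force: [0.3, 0.1, -1.7]
gripper_width: 0.0481
gripper_force: 30.0
```

Request:
arm_command:
  motion: [0,0,0.001,0,0,0,1,0,0,0,0,0,0,1,0,0,0,0,0,0,1]

```text
time: 15.15
eef_pos: [0.6117, 0.1479, 0.2276]
tool_rot: [[-1.0, -0.0, 0.0], [-0.0, 1.0, 0.0], [-0.0, 0.0, -1.0]]
contact_force: [-1.1, -0.6, 4.4]
gripper_width: 0.0479
gripper_force: 30.0
```

Request:
arm_command:
  motion: [0,0,0,0,0,0,0.3,0,0,0,0,0,0,0.15,0,0,0,0,0,0,0.15,0,0,-0.01,0,0,0,0.15,0,0,-0.03,0,0,0,0.15,0,0,-0.05,0,0,0,0.15]

```text
time: 15.75
eef_pos: [0.6108, 0.1477, 0.3165]
tool_rot: [[-1.0, -0.0, -0.005], [-0.0, 1.0, -0.001], [0.005, -0.001, -1.0]]
contact_force: [1.0, -0.1, 0.3]
gripper_width: 0.0776
gripper_force: 0.0
```

Request:
arm_command:
  motion: [-0.0076,-0.0439,0,0,0,0,0.15,-0.0076,-0.0439,0,0,0,0,0.15,-0.0076,-0.0439,0,0,0,0,0.15,0,0,0,0,0,0,0.15,0,0,0,0,0,0,0.15,0,0,0,0,0,0,0.15]

```text
time: 16.35
eef_pos: [0.6342, 0.0169, 0.3176]
tool_rot: [[-1.0, -0.001, 0.0], [-0.001, 1.0, 0.0], [-0.0, 0.0, -1.0]]
contact_force: [-0.5, 0.5, -0.0]
gripper_width: 0.0776
gripper_force: 0.0
```

```bash
python3 - <<'E'
from h import *
d=grab("w13")
print("CAP",disc(d,[.634,.0165,.020],.028,170),proj(d,[.634,.0165,.020]))
cv2.imwrite("pics/w13c.png",cv2.resize(d["img"][100:330,180:560,::-1],None,fx=2,fy=2))
E
```

```text
w13 16.35 [0.6342 0.0169 0.3176] yaw 0.03
CAP (array([322.08465576, 194.79450989]), array([0.63422058, 0.01750597]), (53.971126556396484, 54.605953216552734)) [321.00276158 195.34818795]
```

View pics/w13c.png

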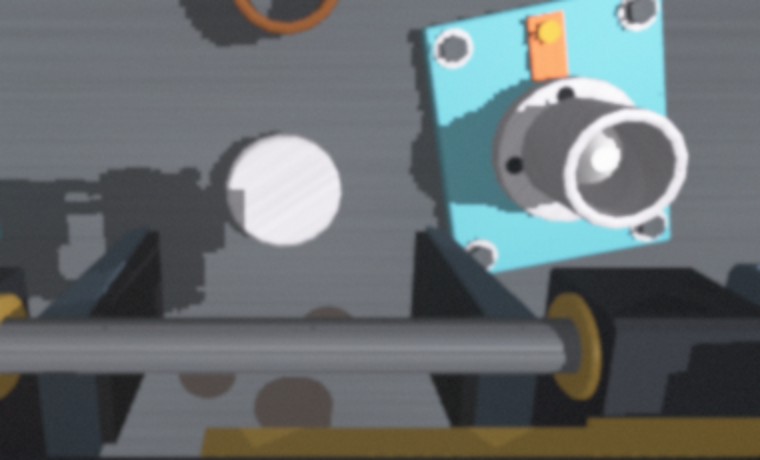

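The pipe stands upright on the flange, and the cap at crop (285,190) lies between the fingers. I grasp it.

Request:
arm_command:
  motion: [0,-0.0005,0.04,0,0,0,0.15,0,0,0.035,0,0,0,0.15,0,0,0.03,0,0,0,0.15,0,0,0.0155,0,0,0,0.15,0,0,0,0,0,0,0.15,0,0,0,0,0,0,1,0,0,0,0,0,0,1,0,0,0,0,0,0,1]

```text
time: 17.2
eef_pos: [0.6349, 0.0157, 0.1982]
tool_rot: [[-1.0, -0.0, 0.002], [-0.0, 1.0, -0.0], [-0.002, -0.0, -1.0]]
contact_force: [-0.2, -0.1, 0.6]
gripper_width: 0.0564
gripper_force: 0.5
```

Request:
arm_command:
  motion: [0,0,0,0,0,0,1,0,0,0,0,0,0,1]

```text
time: 17.4
eef_pos: [0.6349, 0.0157, 0.1981]
tool_rot: [[-1.0, -0.0, 0.002], [-0.0, 1.0, -0.0], [-0.002, -0.0, -1.0]]
contact_force: [-1.0, 1.1, 8.2]
gripper_width: 0.0548
gripper_force: 30.0
```

Request:
arm_command:
  motion: [0,0,-0.01,0,0,0,1,0,0,-0.03,0,0,0,1,0,0,-0.04,0,0,0,1,0,0,-0.02,0,0,0,1,0,0,0,0,0,0,1,0,0,0,0,0,0,1]

```text
time: 18.0
eef_pos: [0.6342, 0.0157, 0.2972]
tool_rot: [[-1.0, -0.0, 0.001], [-0.0, 1.0, -0.0], [-0.001, -0.0, -1.0]]
contact_force: [-0.6, -0.3, -1.8]
gripper_width: 0.0549
gripper_force: 30.0
```

Request:
arm_command:
  motion: [0.0075,0.0441,0,0,0,0,1,0.0075,0.0441,0,0,0,0,1,0.0075,0.0441,0,0,0,0,1,0,0,0,0,0,0,1,0,0,0,0,0,0,1,0,0,0,0,0,0,1]

```text
time: 18.6
eef_pos: [0.6118, 0.1474, 0.2959]
tool_rot: [[-1.0, 0.0, -0.001], [0.0, 1.0, -0.0], [0.001, -0.0, -1.0]]
contact_force: [-0.8, -0.0, -1.5]
gripper_width: 0.055
gripper_force: 30.0
```

```bash
python3 - <<'E'
from h import *
d=grab("w14")
cv2.imwrite("pics/w14c.png",cv2.resize(d["img"][160:310,220:430,::-1],None,fx=3.5,fy=3.5,interpolation=cv2.INTER_CUBIC))
E
```

```text
w14 18.6 [0.6118 0.1474 0.2959] yaw -0.0
```

View pics/w14c.png

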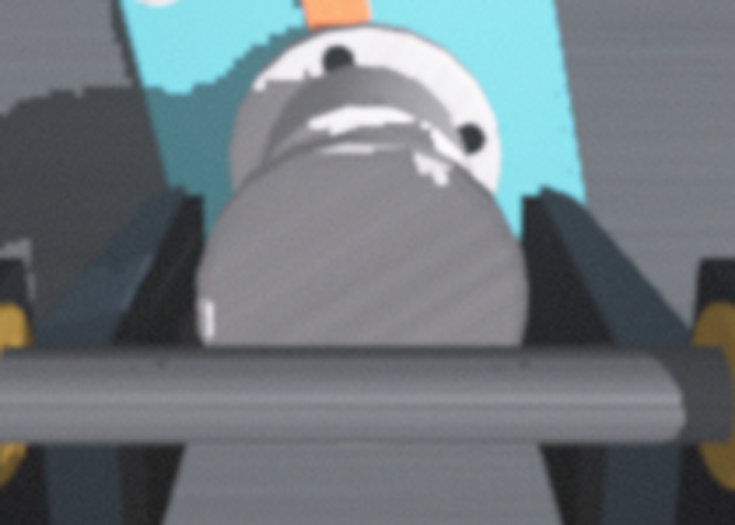

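The cap axis (column 362) is in line with the pipe and flange (about 364). I lower it.

Request:
arm_command:
  motion: [0,0.0004,0.01,0,0,0,1,0,0,0.01,0,0,0,1,0,0,0.004,0,0,0,1,0,0,0.003,0,0,0,1,0,0,0,0,0,0,1]

```text
time: 19.15
eef_pos: [0.6118, 0.1482, 0.2692]
tool_rot: [[-1.0, -0.0, -0.001], [-0.0, 1.0, -0.0], [0.001, -0.0, -1.0]]
contact_force: [-0.1, 0.7, -2.2]
gripper_width: 0.0549
gripper_force: 30.0
```

Request:
arm_command:
  motion: [0,0,0.003,0,0,0,1,0,0,0.002,0,0,0,1,0,0,0.0015,0,0,0,1,0,0,0.0005,0,0,0,1,0,0,0,0,0,0,1]

```text
time: 19.65
eef_pos: [0.6119, 0.1484, 0.2628]
tool_rot: [[-1.0, -0.0, -0.0], [-0.0, 1.0, -0.0], [0.0, -0.0, -1.0]]
contact_force: [0.3, -0.0, -1.5]
gripper_width: 0.0549
gripper_force: 30.0
```

Request:
arm_command:
  motion: [0,0,0.001,0,0,0,1,0,0,0,0,0,0,1,0,0,0,0,0,0,1]

```text
time: 19.95
eef_pos: [0.612, 0.1484, 0.2621]
tool_rot: [[-1.0, -0.0, 0.001], [-0.0, 1.0, 0.0], [-0.001, 0.0, -1.0]]
contact_force: [-2.3, 0.1, 3.7]
gripper_width: 0.0545
gripper_force: 30.0
```

Seated contact. I release and go to the small flange.

Request:
arm_command:
  motion: [0,0,0,0,0,0,0.3,0,0,0,0,0,0,0.1,0,0,0,0,0,0,0.1,0,0,-0.01,0,0,0,0.1,0,0,-0.025,0,0,0,0.1,0,0,-0.025,0,0,0,0.1]

```text
time: 20.55
eef_pos: [0.6118, 0.1483, 0.3228]
tool_rot: [[-1.0, -0.0, -0.001], [-0.0, 1.0, -0.0], [0.001, -0.0, -1.0]]
contact_force: [-0.8, -0.2, -0.2]
gripper_width: 0.082
gripper_force: 0.0
```

Request:
arm_command:
  motion: [0.0184,-0.0399,0,0,0,0,0.1,0.0184,-0.0399,0,0,0,0,0.1,0.0184,-0.0399,0,0,0,0,0.1,0.0184,-0.0399,0,0,0,0,0.1,0.0184,-0.0399,0,0,0,0,0.1,0.0184,-0.0399,0,0,0,0,0.1,0.0184,-0.0399,0,0,0,0,0.1,0.0184,-0.0399,0,0,0,0,0.1]

```text
time: 21.35
eef_pos: [0.4639, -0.1723, 0.3226]
tool_rot: [[-1.0, -0.0, 0.001], [-0.0, 1.0, -0.0], [-0.001, -0.0, -1.0]]
contact_force: [0.5, -0.6, -0.3]
gripper_width: 0.0823
gripper_force: 0.0
```

Request:
arm_command:
  motion: [0,0,0,0,0,0,0.1,0,0,0,0,0,0,0.1,0,0,0,0,0,0,0.1]

```text
time: 21.65
eef_pos: [0.465, -0.1704, 0.3222]
tool_rot: [[-1.0, -0.001, 0.0], [-0.001, 1.0, -0.0], [-0.0, -0.0, -1.0]]
contact_force: [0.1, 0.6, 0.4]
gripper_width: 0.0821
gripper_force: 0.0
```

```bash
python3 - <<'E'
from h import *
d=grab("w15")
print("FS",disc(d,[.465,-.171,.010],.027,170),proj(d,[.465,-.171,.010]))
from plant import get_image
t=get_image("top");print("CAP seated",disc(t,[.61,.148,.084],.028,150))
E
```

```text
w15 21.65 [ 0.465  -0.1704  0.3222] yaw 0.03
FS (array([322.08282471, 191.30789185]), array([ 0.46521939, -0.16974052]), (53.259033203125, 54.188236236572266)) [320.90171794 191.72871175]
CAP seated (array([272.83648682, 163.07369995]), array([0.60319916, 0.14723036]), (53.420040130615234, 71.49401092529297))
```

Request:
arm_command:
  motion: [0,-0.0006,0.04,0,0,0,0.1,0,0,0.04,0,0,0,0.1,0,0,0.03,0,0,0,0.1,0,0,0.0175,0,0,0,0.1,0,0,0,0,0,0,0.1,0,0,0,0,0,0,1,0,0,0,0,0,0,1,0,0,0,0,0,0,1]

```text
time: 22.55
eef_pos: [0.465, -0.1712, 0.1947]
tool_rot: [[-1.0, -0.001, 0.001], [-0.001, 1.0, -0.0], [-0.001, -0.0, -1.0]]
contact_force: [-0.6, -0.5, -0.1]
gripper_width: 0.0607
gripper_force: 0.0
```

Request:
arm_command:
  motion: [0,0,0,0,0,0,1,0,0,0,0,0,0,1,0,0,0,0,0,0,1]

```text
time: 22.85
eef_pos: [0.4649, -0.1714, 0.1946]
tool_rot: [[-1.0, -0.0, 0.001], [-0.0, 1.0, -0.0], [-0.001, -0.0, -1.0]]
contact_force: [1.3, 3.3, 6.9]
gripper_width: 0.0524
gripper_force: 30.0
```

Request:
arm_command:
  motion: [0,0,-0.01,0,0,0,1,0,0,-0.03,0,0,0,1,0,0,-0.04,0,0,0,1,0,0,0,0,0,0,1,0,0,0,0,0,0,1]

```text
time: 23.35
eef_pos: [0.4647, -0.1715, 0.2753]
tool_rot: [[-1.0, -0.0, 0.002], [-0.0, 1.0, -0.001], [-0.002, -0.001, -1.0]]
contact_force: [0.1, 0.5, -2.5]
gripper_width: 0.0528
gripper_force: 30.0
```

Request:
arm_command:
  motion: [-0.036,-0.0064,0,0,0,0,1,-0.036,-0.0064,0,0,0,0,1,-0.036,-0.0064,0,0,0,0,1,-0.036,-0.0064,0,0,0,0,1,0,0,0,0,0,0,1,0,0,0,0,0,0,1,0,0,0,0,0,0,1]

```text
time: 24.05
eef_pos: [0.6077, -0.1968, 0.2732]
tool_rot: [[-1.0, -0.0, -0.003], [-0.0, 1.0, 0.001], [0.003, 0.001, -1.0]]
contact_force: [-0.1, 0.5, -1.5]
gripper_width: 0.0526
gripper_force: 30.0
```

```bash
python3 - <<'E'
from h import *
d=grab("w16")
cv2.imwrite("pics/w16c.png",cv2.resize(d["img"][170:310,220:430,::-1],None,fx=3.5,fy=3.5,interpolation=cv2.INTER_CUBIC))
print(proj(d,[.6085,-.196,.054]))
E
```

```text
w16 24.05 [ 0.6077 -0.1968  0.2732] yaw 0.01
[321.78445038 225.77519346]
```

View pics/w16c.png

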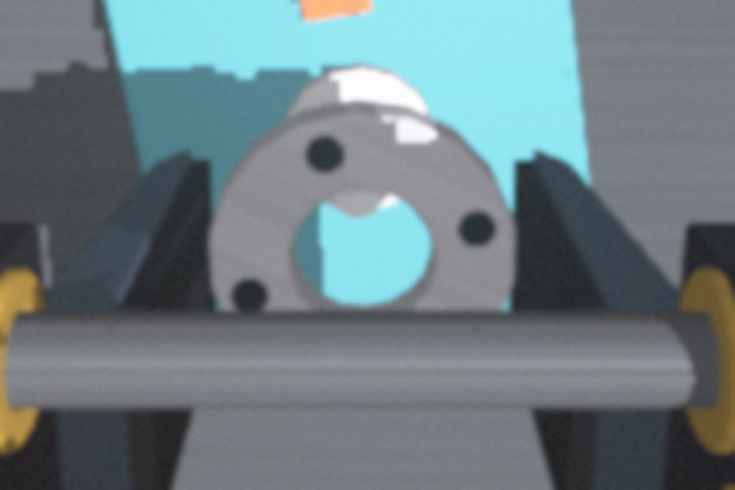

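The bore centre (362,249) and mandrel (358) line up in y. In x I apply the same small correction as before and lower.

Request:
arm_command:
  motion: [-0.0015,0,0,0,0,0,1,0,0,0.013,0,0,0,1,0,0,0.012,0,0,0,1,0,0,0.01,0,0,0,1,0,0,0.008,0,0,0,1,0,0,0,0,0,0,1,0,0,0,0,0,0,1]

```text
time: 24.8
eef_pos: [0.6103, -0.1971, 0.2311]
tool_rot: [[-1.0, -0.0, -0.0], [-0.0, 1.0, 0.0], [0.0, 0.0, -1.0]]
contact_force: [0.3, 1.0, -1.8]
gripper_width: 0.0524
gripper_force: 30.0
```

Request:
arm_command:
  motion: [0,0,0.006,0,0,0,1,0,0,0.006,0,0,0,1,0,0,0.004,0,0,0,1,0,0,0.0015,0,0,0,1,0,0,0,0,0,0,1,0,0,0,0,0,0,1]

```text
time: 25.4
eef_pos: [0.6103, -0.197, 0.2139]
tool_rot: [[-1.0, -0.0, 0.0], [-0.0, 1.0, -0.0], [-0.0, -0.0, -1.0]]
contact_force: [0.2, 0.9, -1.8]
gripper_width: 0.0525
gripper_force: 30.0
```

Request:
arm_command:
  motion: [0,0,0.001,0,0,0,1,0,0,0.0006,0,0,0,1,0,0,0,0,0,0,1,0,0,0,0,0,0,1]

```text
time: 25.8
eef_pos: [0.6104, -0.1971, 0.2127]
tool_rot: [[-1.0, -0.0, 0.001], [-0.0, 1.0, -0.0], [-0.001, -0.0, -1.0]]
contact_force: [-1.6, 1.5, 5.3]
gripper_width: 0.0526
gripper_force: 30.0
```

Request:
arm_command:
  motion: [0,0,0,0,0,0,0.3,0,0,0,0,0,0,0.2,0,0,0,0,0,0,0.2,0,0,-0.01,0,0,0,0.2,0,0,-0.03,0,0,0,0.2,0,0,-0.04,0,0,0,0.35,0,0,0,0,0,0,0.35]

```text
time: 26.5
eef_pos: [0.6116, -0.1976, 0.2978]
tool_rot: [[-1.0, -0.0, 0.007], [-0.0, 1.0, -0.003], [-0.007, -0.003, -1.0]]
contact_force: [0.7, 0.3, -0.5]
gripper_width: 0.061
gripper_force: 0.0
```

Request:
arm_command:
  motion: [0.0322,-0.024,0,0,0,0,0.35,0.0322,-0.024,0,0,0,0,0.35,0.0322,-0.024,0,0,0,0,0.35,0.0322,-0.024,0,0,0,0,0.35,0.0322,-0.024,0,0,0,0,0.35,0,0,0,0,0,0,0.35,0,0,0,0,0,0,0.35,0,0,0,0,0,0,0.35]

```text
time: 27.3
eef_pos: [0.4499, -0.3168, 0.2925]
tool_rot: [[-1.0, -0.001, 0.001], [-0.001, 1.0, -0.0], [-0.001, -0.0, -1.0]]
contact_force: [-0.0, 1.0, 0.2]
gripper_width: 0.0593
gripper_force: 0.0
```

```bash
python3 - <<'E'
from h import *
d=grab("w17")
for t in(185,210):print("PS",disc(d,[.449,-.317,.036],.017,t),proj(d,[.4495,-.317,.036]))
E
```

```text
w17 27.3 [ 0.4499 -0.3168  0.2925] yaw 0.03
PS (array([325.3293457 , 204.60301208]), array([ 0.44702185, -0.31349606]), (27.800243377685547, 38.466644287109375)) [321.095644   207.66396296]
PS (array([325.84542847, 205.67921448]), array([ 0.44811554, -0.31309576]), (26.319034576416016, 36.64827346801758)) [321.095644   207.66396296]
```

The last fit is spoiled by the gripper's shadow, so I keep the earlier value of (.4495,-.317). The opening leaves 12 mm each side. I grasp.

Request:
arm_command:
  motion: [0,0,0.035,0,0,0,0.35,0,0,0.03,0,0,0,0.35,0,0,0.02,0,0,0,0.35,0,0,0.01,0,0,0,0.35,0,0,0,0,0,0,0.35,0,0,0,0,0,0,1,0,0,0,0,0,0,1,0,0,0,0,0,0,1]
  grip_force: 20

```text
time: 28.15
eef_pos: [0.4496, -0.3172, 0.1981]
tool_rot: [[-1.0, -0.0, 0.001], [-0.0, 1.0, -0.001], [-0.001, -0.001, -1.0]]
contact_force: [0.8, -0.6, 0.9]
gripper_width: 0.0384
gripper_force: 0.0
```

Request:
arm_command:
  motion: [0,0,0,0,0,0,1,0,0,0,0,0,0,1,0,0,0,0,0,0,1]

```text
time: 28.45
eef_pos: [0.4495, -0.3173, 0.1979]
tool_rot: [[-1.0, -0.0, 0.001], [-0.0, 1.0, -0.001], [-0.001, -0.001, -1.0]]
contact_force: [-1.0, 0.4, 8.4]
gripper_width: 0.0333
gripper_force: 20.0
```

Request:
arm_command:
  motion: [0,0,-0.01,0,0,0,1,0,0,-0.03,0,0,0,1,0,0,-0.04,0,0,0,1,0,0,0,0,0,0,1,0,0,0,0,0,0,1]

```text
time: 28.95
eef_pos: [0.4493, -0.3171, 0.2783]
tool_rot: [[-1.0, -0.0, 0.002], [-0.0, 1.0, -0.001], [-0.002, -0.001, -1.0]]
contact_force: [-0.3, 0.1, -1.9]
gripper_width: 0.0332
gripper_force: 20.0
```

Request:
arm_command:
  motion: [-0.0321,0.024,0,0,0,0,1,-0.0321,0.024,0,0,0,0,1,-0.0321,0.024,0,0,0,0,1,-0.0321,0.024,0,0,0,0,1,-0.0321,0.024,0,0,0,0,1,0,0,0,0,0,0,1,0,0,0,0,0,0,1,0,0,0,0,0,0,1]

```text
time: 29.75
eef_pos: [0.609, -0.1973, 0.2763]
tool_rot: [[-1.0, 0.0, -0.002], [0.0, 1.0, 0.001], [0.002, 0.001, -1.0]]
contact_force: [-0.2, 0.0, -2.2]
gripper_width: 0.0334
gripper_force: 20.0
```

```bash
python3 - <<'E'
from h import *
d=grab("w18")
cv2.imwrite("pics/w18c.png",cv2.resize(d["img"][160:310,220:430,::-1],None,fx=3.5,fy=3.5,interpolation=cv2.INTER_CUBIC))
E
```

```text
w18 29.75 [ 0.609  -0.1973  0.2763] yaw -0.01
```

View pics/w18c.png

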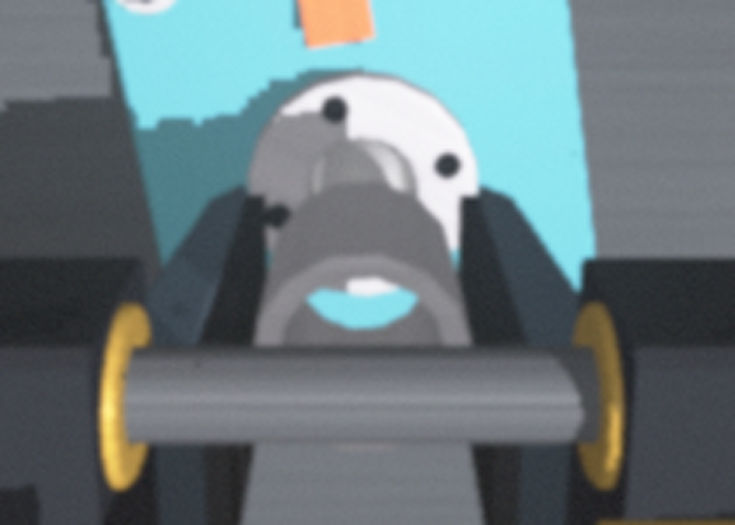

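The small flange is seated, and the pipe axis (362) matches the flange (362). I lower it.

Request:
arm_command:
  motion: [-0.0005,0,0.012,0,0,0,1,0,0,0.012,0,0,0,1,0,0,0.01,0,0,0,1,0,0,0.008,0,0,0,1,0,0,0,0,0,0,1,0,0,0,0,0,0,1]

```text
time: 30.4
eef_pos: [0.6103, -0.1971, 0.235]
tool_rot: [[-1.0, -0.0, -0.0], [-0.0, 1.0, 0.0], [0.0, 0.0, -1.0]]
contact_force: [0.6, -0.9, -1.1]
gripper_width: 0.0333
gripper_force: 20.0
```

Request:
arm_command:
  motion: [0,0,0.004,0,0,0,1,0,0,0.003,0,0,0,1,0,0,0.001,0,0,0,1,0,0,0,0,0,0,1,0,0,0,0,0,0,1]

```text
time: 30.9
eef_pos: [0.6103, -0.197, 0.2273]
tool_rot: [[-1.0, -0.0, 0.0], [-0.0, 1.0, -0.0], [-0.0, -0.0, -1.0]]
contact_force: [1.1, 0.3, -1.1]
gripper_width: 0.0335
gripper_force: 20.0
```

Request:
arm_command:
  motion: [0,0,0.0012,0,0,0,1,0,0,0,0,0,0,1,0,0,0,0,0,0,1]

```text
time: 31.2
eef_pos: [0.6103, -0.197, 0.2261]
tool_rot: [[-1.0, -0.0, 0.0], [-0.0, 1.0, -0.0], [-0.0, -0.0, -1.0]]
contact_force: [-0.0, -0.0, -0.8]
gripper_width: 0.0332
gripper_force: 20.0
```

Request:
arm_command:
  motion: [0,0,0.0007,0,0,0,1,0,0,0,0,0,0,1,0,0,0,0,0,0,1]

```text
time: 31.5
eef_pos: [0.6103, -0.197, 0.226]
tool_rot: [[-1.0, -0.0, 0.001], [-0.0, 1.0, -0.0], [-0.001, -0.0, -1.0]]
contact_force: [-1.8, 0.6, 9.6]
gripper_width: 0.0332
gripper_force: 20.0
```

Seated. I release, lift and back off, then inspect everything. Pictures viewed so far: 13.

Request:
arm_command:
  motion: [0,0,0,0,0,0,0.5,0,0,0,0,0,0,0.3,0,0,0,0,0,0,0.3,0,0,-0.01,0,0,0,0.3,0,0,-0.03,0,0,0,0.3,0,0,-0.05,0,0,0,0.2,0,0,-0.05,0,0,0,0.1,0,0,-0.03,0,0,0,0.1]

```text
time: 32.3
eef_pos: [0.6104, -0.1971, 0.4001]
tool_rot: [[-1.0, -0.0, 0.004], [-0.0, 1.0, -0.002], [-0.004, -0.002, -1.0]]
contact_force: [0.7, -1.1, -0.4]
gripper_width: 0.0817
gripper_force: 0.0
```

Request:
arm_command:
  motion: [0.04,-0.03,0,0,0,0,0,0.04,-0.03,0,0,0,0,0,0.04,-0.03,0,0,0,0,0,0.04,-0.03,0,0,0,0,0,0.03,-0.03,0,0,0,0,0,0.02,-0.03,0,0,0,0,0,0,0,0,0,0,0,0,0,0,0,0,0,0,0]

```text
time: 33.1
eef_pos: [0.3998, -0.3775, 0.3958]
tool_rot: [[-1.0, 0.002, 0.0], [0.002, 1.0, -0.0], [-0.0, -0.0, -1.0]]
contact_force: [1.0, 0.7, 0.3]
gripper_width: 0.0912
gripper_force: 0.0
```

```bash
python3 - <<'E'
from h import *
from plant import *
t=get_image("top");s=get_image("scene");t0=dict(np.load("top.npz"));print(read_state()["time"])
P={"cap":([.6105,.148,.084],.028),"PS":([.6103,-.197,.064],.017)}
for n,(p,r) in P.items():
    a=disc(t,p,r,205);print(n,a,None if a is None else [round(float(x),3) for x in proj(t,p)])
    for d in(t,s):
        u,v=np.round(proj(d,p)).astype(int);k=d["depth"][v-2:v+3,u-2:u+3]
        c,rr=ray(d,(u,v));print("  z by depth",np.round((c+rr*np.median(k))[2],4), np.round((c+rr*k.max())[2],4),np.round((c+rr*k.min())[2],4))
df=cv2.absdiff(t["img"],t0["img"])
def pair(d,b,n):x0,y0,x1,y1=b;return cv2.resize(d["img"][y0:y1,x0:x1,::-1],n,interpolation=2)
cv2.imwrite("pics/fin.png",np.vstack([np.hstack([pair(t,(150,110,310,230),(400,300)),pair(t,(310,110,510,260),(400,300))]),np.hstack([pair(s,(330,170,450,290),(300,300)),pair(s,(100,140,300,260),(500,300))])]))
E
```

```text
33.2
cap (array([272.18759155, 160.25790405]), array([0.61109485, 0.14953145]), (48.06217956542969, 50.14150619506836)) [272.702, 160.492]
  z by depth 0.0834 0.0809 0.0877
  z by depth 0.082 0.0778 0.0866
PS None None
  z by depth 0.0482 0.0208 0.058
  z by depth 0.0582 -0.0081 0.0605
```

View pics/fin.png

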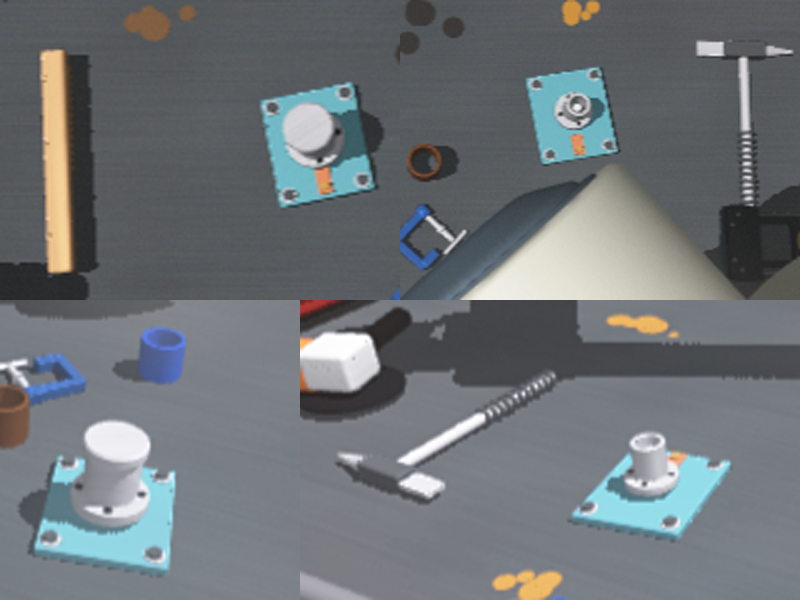

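The scene crops show both stacks upright and seated: the cap flat at (117,437), with its top measured at about 83 mm against 84, and the small pipe at (650,455). The clamp, hammer and brush have not moved. I sign off.

```bash
python3 -c "
from plant import *
print(sign_off())"
```

```text
the job is handed in; nothing more can be done
None
```

Both jigs are loaded and the job is handed in at about 33 s of the 112 s allowed. The final pictures show both stacks upright and seated, with the clamp, hammer and brush unmoved; sign-off returned no verdict.

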